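# Stand the long steel leg on its foot plate

## Task

Two steel furniture legs lie on the workbench. Stand the longer one upright on its foot plate where it lies, ready for painting: lift its free end and let the foot pivot on the bench, without picking the whole leg up off the bench. Leave the shorter leg and the screw jar where they are.

Things in the scene. Friction and masses are not known exactly. Their poses are not given: they have to be found in the camera images.
- long_leg_center (a point): Longer leg, 200 mm overall, 0.55-0.8 kg: 25 mm round steel tube welded centrally on a 70 x 70 x 12 mm square foot plate (the heavy end). Point: on the tube's axis, half-way along. z axis: along the tube, foot plate to free end. Starts lying at any heading on one side edge of the plate and the free end's rim, z drooping 7 deg below level, x down; point 24 mm up, axis 15 mm up near the free end.
- long_leg_foot (a point): Centre of the underside of the longer leg's foot plate, 100 mm from its middle, same axes; 36 mm above the bench as the leg lies, 0 when it stands. Raised, the leg pivots on the plate's lower edge, 35 mm from this point. Lightly held by the tube (about 12 N) near its free end, the leg swivels between the fingers. Tipped to within about 25 deg of upright it rights itself.
- short_leg_center (a point): The shorter leg, 120 mm overall, otherwise made the same (25 mm tube, 70 x 70 x 12 mm foot plate, about 0.6 kg), also lying, to be left alone. This point is on its axis, half-way along; z axis from foot plate to free end.
- jar_center (a point): Closed glass jar with a metal lid, 62 mm in diameter and 75 mm high, standing on the bench beyond the legs, to be left alone. This point is at its middle, 37 mm above the bench.
Not all that is in view belongs to the job. What is shaped like the part that bears long_leg_center but yellow is not meant.

How it is judged:
By the outcome, as a careful person would: the job done as asked, in the order asked, and still so for the second after the job is handed in, with the robot touching nothing.
It also fails if it takes over 40 s, if anything falls off the work surface, if the arm or the gripper's body presses on something with over 40 N, if the wrist force passes 120 N, or if a joint passes its speed limit or range.

## Robot

A 7-joint arm with a two-finger parallel gripper is mounted at the origin on the work surface. World frame = base frame: x ahead of the robot, y to its left, z up, the work surface at z = 0. Lengths are in mm, angles in degrees, forces in N, time in s.
With the tool pointing down it reaches from about 425 to 875 mm from the base axis. Payload 9.9 kg.
Tool frame: the origin (TCP) lies at the very end of the fingers, on their centre line; the grasp point (between the pads) lies 19 mm behind it; z points along the fingers, y is the line along which they close (so a half turn about z gives the same grasp; the last joint's range is limited). The gripper opens to 85 mm and grips with 20 to 120 N. Pads are 22 mm wide; open, the fingers measure 114 mm over their backs; the gripper's body (76 mm by 85 mm) begins 54 mm behind the grasp point. The pads swing forward as they close: fully open they stand 13 mm farther back than shut.
Start: joints at [66.99, 32.985, 1.427, 82.34, -0.859, 64.687, -3.237], TCP at [210.927, -641.201, 231.289] pointing down, gripper open.
Joint ranges: [-157.87, 157.87], [-19.46, 123.44], [-87.15, 90], [11.01, 140.99], [-62.26, 242.26], [9.8, 113.94], [-161.44, 161.44]. Speed limits (degrees/s): [127.2, 127.2, 172.46, 172.46, 180, 180, 180].

## Interface

Orientations are given as [roll, pitch, yaw] about the fixed x, y, z axes, in that order (R = Rz(yaw) Ry(pitch) Rx(roll)).
In Python, from cell import r gives the robot as it stands.
- The arm moves only by the shell command python3 -m inch 'ROWS'. ROWS is JSON, a list of rows, each a list of 3 entries, a list of its own where there are three numbers: the turn, a rotation vector about the tool's x, y, z in degrees, then the shift along the tool's x, y, z in mm, then the opening in per cent of the stroke, from 0 (shut) to 100 (fully open). In form: [[[rx, ry, rz], [x, y, z], jaw], ...]. A call has 1 to 12 rows; each row shifts and turns the commanded pose from where the row before left it, along the tool's axes as they then stand; what a row does not reach is not made up. A row lasts 1/10 s, in which the tool goes at most 50 mm and 8.59 degrees, less where a joint would pass 70% of its speed; a pose out of reach is approached as far as the arm can. A call is refused whole if a number of a shift passes 50 or a number of a turn 8.59, either way. A call with a gripper value outside its range is refused whole. The fingers move at their own pace and stop on an object; the grip force is fixed at half the most. Time passes only in rows, so rows that do not move let the fingers close. It gives the time, the measured TCP pose, the force, the opening and the grip force at its end, in the units of the state.
- r.sense(): the state, without advancing time (a new reading comes with each control period).
- r.capture(name): name is "scene" or "top" or "wrist"; returns the picture (384x512x3 uint8, red, green, blue); there is no depth.
- r.camera_model(name): a dict with "intrinsics" (3x3 intrinsics, pixels), "position" and "rotation" of the camera in the world. Camera axes: x right, y down, z forward; pixel columns grow to the right and rows downward; lengths in mm; the calibration is good to about 2 mm. A picture is of the moment at which its call begins: read the wrist's pose just before it. camera_model takes no time and is no camera call; for the wrist camera it gives the pose at the moment of the call.
- r.job_done(): hands the job in; it is judged then, once.
Trained networks look in the newest picture that a camera, given by its name, has taken for a name from the list of things; names that differ only in an ending like _2 or _b are one class to them, and where a whole thing is asked for, a point or a joint stands for the part that bears it (a point fixed in the world has none). Each returns a list of dicts, best first, with "conf" (0 to 1); they miss things now and then, are a little off and sometimes report something else, mostly with a low value. They report only what shows in the picture. A call takes as long as a camera call. They do not tell look-alikes from the thing itself.
- r.outline_of(camera, query): "mask" (384x512 bool, what is visible of it) and "xy" ([column, row] in pixels, amid what is visible of it).
- r.landmark_of(camera, query): "xy" ([column, row] in pixels: a listed point, or the origin of a listed thing).
The state is a dict: "clock": time; "joint_pos": joint angles; "qd": joint speeds; "tau": joint torques, N m; "eef_pos": TCP position; "eef_rot": TCP orientation; "wrist_force": force on the tool from outside, world axes, zero at the start; "ft_torque": the same for the moment, N m; "opening": opening from 0.0 (shut) to 1.0 (fully open); "gripper_force": force on a finger pad.
Only numpy, scipy, OpenCV 4.12 (cv2) and the standard library are available. Lean on these libraries where they do the work, as an engineer would, in place of code of your own. Each camera call takes 0.05 s, during which the arm holds its last target. There are 200 camera calls.

## Working session

There is one attempt and no reset: what is moved stays moved. The work goes in short steps, Python scripts to look and compute and a shell command to move; the robot and the scene stay as the last step left them, time stands still between calls to the robot, and variables do not carry over. Pictures are saved under pics/ and viewed, at most 10 in all, crops included, and the job is handed in when it is done.

```bash
mkdir -p pics; ls; cat > h.py <<'E'
import numpy as np,cv2
from cell import r
def ray(cam,xy,z):
    m=r.camera_model(cam);K=np.array(m["intrinsics"]);R=np.array(m["rotation"]);p=np.array(m["position"])
    d=R@np.linalg.solve(K,[xy[0],xy[1],1.]);return p+d*(z-p[2])/d[2]
def save(n,im): cv2.imwrite(f"pics/{n}.png",im[:,:,::-1])
E
python3 - <<'E'
from h import *
s=r.sense();print(s["clock"],s["eef_pos"],s["eef_rot"],s["wrist_force"])
ims=[]
for c in ["top","scene"]:
    im=r.capture(c);save(c+"0",im)
    for q,z in [("long_leg_center",24),("long_leg_foot",36),("short_leg_center",24),("jar_center",37)]:
        for d in r.landmark_of(c,q)[:3]: print(c,q,round(d["conf"],2),np.round(d["xy"]),np.round(ray(c,d["xy"],z)))
print(r.camera_model("top")["rotation"],r.camera_model("top")["position"])
E
```

```text
pics
0.0 [ 210.80061136 -640.74860653  230.42890501] [-1.79902802e+02  3.99889924e-03  1.82084120e+01] [-0.33084776  0.28829255 -0.32585188]Traceback (most recent call last):
  File "<stdin>", line 7, in <module>
  File "h.py", line 5, in ray
    d=R@np.linalg.solve(K,[xy[0],xy[1],1.]);return p+d*(z-p[2])/d[2]
                                                                ~^^^
IndexError: invalid index to scalar variable.
```

```bash
python3 - <<'E'
from h import *
print(r.camera_model("top"))
E
```

```text
{'intrinsics': array([[403.52972663,   0.        , 259.47670312],
       [  0.        , 403.52972663, 180.22461088],
       [  0.        ,   0.        ,   1.        ]]), 'position': array([ 333.01546608,   -8.40781799, 1054.00809404]), 'rotation': array([-167.87900228,   -0.2870229 ,  -96.85385257])}
```

View pics/top0.png

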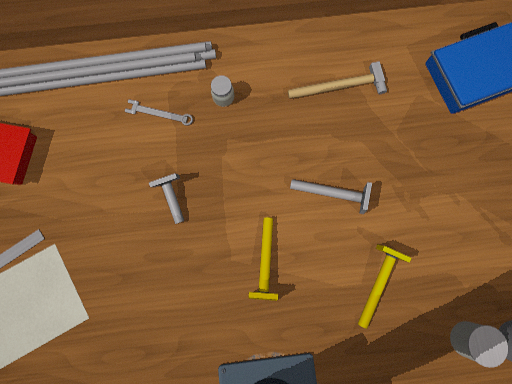

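The top view shows the grey long leg with its free end at about (292,184) and its foot at (367,196). The grey short leg is at (168,198), the jar at (222,90), and two yellow decoys at (265,258) and (383,290).

```bash
sed -i 's/R=np.array(m\["rotation"\])/R=Rotation.from_euler("xyz",m["rotation"],degrees=True).as_matrix()/; 1i from scipy.spatial.transform import Rotation' h.py
python3 - <<'E'
from h import *
for c in ["top","scene"]:
    im=r.capture(c);save(c+"1",im)
    for q,z in [("long_leg_center",24),("long_leg_foot",36),("short_leg_center",24),("jar_center",37)]:
        for d in r.landmark_of(c,q)[:4]: print(c,q,round(d["conf"],2),np.round(d["xy"]),np.round(ray(c,d["xy"],z)))
for xy,z in [((292,184),15),((364,195),36),((367,196),36)]: print(np.round(ray("top",xy,z)))
print(r.camera_model("wrist"))
E
```

```text
top long_leg_center 0.93 [380. 288.] [ 245. -304.   24.]
top long_leg_center 0.88 [329. 191.] [ 502. -215.   24.]
top long_leg_center 0.85 [264. 257.] [355. -27.  24.]
top long_leg_foot 0.84 [368. 197.] [ 473. -309.   36.]
top long_leg_foot 0.68 [393. 250.] [ 334. -348.   36.]
top long_leg_foot 0.62 [263. 296.] [264. -13.  36.]
top long_leg_foot 0.62 [222.  90.] [811.  32.  36.]
top short_leg_center 0.55 [173. 200.] [527. 189.  24.]
top jar_center 0.82 [220.  90.] [811.  38.  37.]
scene long_leg_center 0.93 [136. 179.] [ 230. -289.   24.]
scene long_leg_center 0.69 [202. 224.] [ 495. -200.   24.]
scene long_leg_center 0.58 [225. 167.] [346. -30.  24.]
scene long_leg_foot 0.87 [164. 237.] [ 479. -313.   36.]
scene long_leg_foot 0.64 [132. 209.] [ 341. -348.   36.]
scene long_leg_foot 0.59 [215. 150.] [272. -22.  36.]
scene long_leg_foot 0.18 [312. 174.] [536. 176.  36.]
scene short_leg_center 0.61 [315. 174.] [536. 191.  24.]
scene jar_center 0.88 [336. 263.] [812.  26.  37.]
[ 534. -124.   15.]
[ 479. -301.   36.]
[ 476. -308.   36.]
{'intrinsics': array([[317.60233609,   0.        , 258.23447955],
       [  0.        , 317.60233609, 190.52766558],
       [  0.        ,   0.        ,   1.        ]]), 'position': array([ 280.35565181, -618.64523309,  373.77185014]), 'rotation': array([ 1.63395065e+02, -2.22926449e-03, -7.17883556e+01])}
```

View pics/scene1.png

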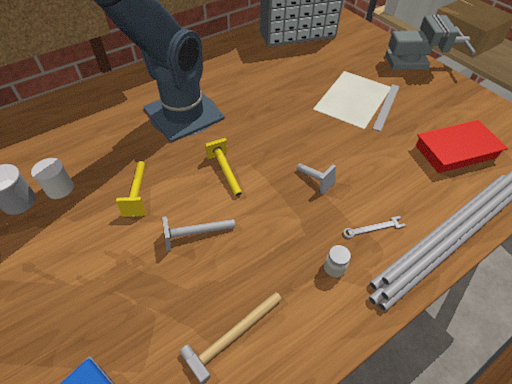

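The scene view confirms this: the grey long leg has its free end at (232,225) and foot at (165,235), clear of its neighbours. Its heading is about 74°. I'll move over it and turn the tool in line with it.

```bash
python3 -m inch '[[[0,0,-8],[35,-28,0],100],[[0,0,-8],[39,-23,0],100],[[0,0,-8],[42,-17,0],100],[[0,0,-8],[44,-11,0],100],[[0,0,-8],[45,-5,0],100],[[0,0,-8],[45,1,0],100],[[0,0,-8],[44,8,0],100],[[0,0,0],[43,14,0],100],[[0,0,0],[43,14,0],100],[[0,0,0],[43,14,0],100],[[0,0,0],[43,14,0],100],[[0,0,0],[20,6,0],100]]'
python3 - <<'E'
from h import *
s=r.sense();print(s["clock"],s["eef_pos"],s["eef_rot"],s["joint_pos"])
E
```

```text
clock: 1.8
eef_pos: [499.5, -205.6, 231.7]
eef_rot: [179.9, -0.1, 74.5]
wrist_force: [-0.1, 0.1, -0.2]
opening: 1.001
gripper_force: 0.0
1.8 [ 499.51033552 -205.63769627  231.7006128 ] [ 1.79923480e+02 -1.05267643e-01  7.44807854e+01] [ 30.68938382  22.10860376 -18.69813554 102.41277087   8.17472421
  56.72868699  -6.73557114]
```

```bash
cat >> h.py <<'E'
def proj(cam,P):
    m=r.camera_model(cam);K=np.array(m["intrinsics"]);R=Rotation.from_euler("xyz",m["rotation"],degrees=True).as_matrix()
    q=K@(R.T@(np.array(P,float)-m["position"]));return q[:2]/q[2]
E
python3 - <<'E'
from h import *
im=r.capture("wrist");save("w1",im)
for q,z in [("long_leg_center",24),("long_leg_foot",36)]:
    for d in r.landmark_of("wrist",q)[:3]: print(q,round(d["conf"],2),np.round(d["xy"]),np.round(ray("wrist",d["xy"],z),1))
for d in r.outline_of("wrist","long_leg_center")[:2]:
    ys,xs=np.nonzero(d["mask"]);print(d["conf"],d["xy"],xs.min(),xs.max(),ys.min(),ys.max())
    for y in range(ys.min(),ys.max()+1,14):
        x=xs[ys==y]
        if len(x): print(y,x.min(),x.max(),np.round(ray("wrist",((x.min()+x.max())/2,y),20)))
E
```

```text
long_leg_center 0.76 [74. 36.] [355.8 -31.3  24. ]
long_leg_center 0.62 [260. 166.] [ 501.1 -209.9   24. ]
long_leg_foot 0.59 [160. 312.] [ 328.9 -355.4   36. ]
long_leg_foot 0.56 [259. 256.] [ 470.  -314.3   36. ]
0.82 [82.0, 39.3] 0 176 17 82
17 166 170 [451. -43.  20.]
31 0 175 [368. -33.  20.]
45 0 155 [353. -42.  20.]
59 0 6 [273. -33.  20.]
73 0 9 [267. -46.  20.]
0.81 [263.1, 192.8] 225 290 75 267
75 260 274 [ 532. -123.   20.]
89 258 280 [ 530. -137.   20.]
103 257 279 [ 525. -150.   20.]
117 256 279 [ 521. -164.   20.]
131 254 277 [ 515. -178.   20.]
145 254 276 [ 510. -193.   20.]
159 253 274 [ 504. -208.   20.]
173 252 273 [ 499. -223.   20.]
187 251 272 [ 493. -239.   20.]
201 250 271 [ 487. -255.   20.]
215 249 270 [ 482. -272.   20.]
229 247 270 [ 476. -289.   20.]
243 228 286 [ 469. -306.   20.]
257 225 289 [ 464. -324.   20.]
```

View pics/w1.png

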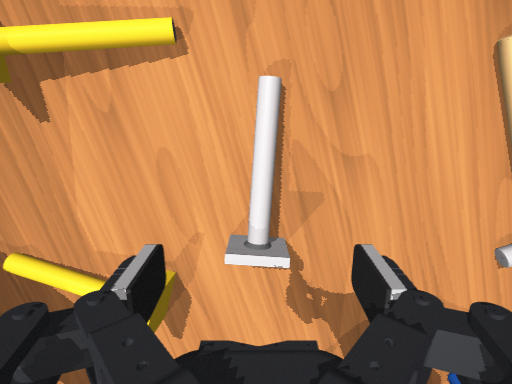

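The wrist view shows the leg with its tip at (270,76) and foot plate at (258,255). That puts the foot near (470,-314), the tip near (531,-125) and the heading at about 72°. Before grasping, I'll rehearse the tilted end pose in free air.

```bash
python3 -m inch '[[[0,8,0],[-18,0,3],100],[[0,8,0],[-18,0,0],100],[[0,8,0],[-18,0,-2],100],[[0,8,0],[-17,0,-5],100],[[0,8,0],[-16,0,-7],100],[[0,8,0],[-15,0,-9],100],[[0,8,0],[-14,0,-11],100],[[0,8,0],[-12,0,-13],100],[[0,8,0],[-10,0,-15],100],[[0,8,0],[-8,0,-16],100],[[0,0,0],[0,0,0],100]]'
python3 - <<'E'
from h import *
s=r.sense();print(s["clock"],s["joint_pos"],Rotation.from_euler("xyz",s["eef_rot"],degrees=True).as_matrix())
E
```

```text
clock: 3.1
eef_pos: [444.6, -383.4, 194.7]
eef_rot: [-175.7, -80.6, 69.5]
wrist_force: [-0.8, 0.6, -1.6]
opening: 0.994
gripper_force: 0.0
3.1 [ 76.22986151  66.57394908 -33.64052024  70.60773898 -31.5213482
 100.06408984  38.72229598] [[ 0.05725851  0.96005291  0.27389755]
 [ 0.15324285 -0.27954813  0.94782354]
 [ 0.9865283  -0.01229812 -0.16312776]]
```

```bash
python3 -m inch '[[[0,-8.2,0],[-4,0,24],100],[[0,-8.2,0],[0,0,24],100],[[0,-8.2,0],[3,0,24],100],[[0,-8.2,0],[6,0,24],100],[[0,-8.2,0],[10,0,22],100],[[0,-8.2,0],[13,0,21],100],[[0,-8.2,0],[16,0,19],100],[[0,-8.2,0],[18,0,16],100],[[0,-8.2,0],[20,0,14],100],[[0,-8.2,0],[22,0,11],100],[[0,-8.2,0],[23,0,7],100],[[0,0,0],[0,0,0],100]]'
python3 - <<'E'
from h import *
s=r.sense();R=Rotation.from_euler("xyz",s["eef_rot"],degrees=True).as_matrix();print(np.round(R,3))
im=r.capture("wrist");save("w2",im)
for q,z in [("long_leg_center",24),("long_leg_foot",36)]:
    for d in r.landmark_of("wrist",q)[:3]: print(q,round(d["conf"],2),np.round(d["xy"]),np.round(ray("wrist",d["xy"],z),1))
for d in r.outline_of("wrist","long_leg_center")[:2]:
    ys,xs=np.nonzero(d["mask"]);print(d["conf"],d["xy"],xs.min(),xs.max(),ys.min(),ys.max())
    for y in range(ys.min(),ys.max()+1,20):
        x=xs[ys==y]
        if len(x): print(y,x.min(),x.max(),np.round(ray("wrist",((x.min()+x.max())/2,y),20)))
E
```

```text
clock: 4.3
eef_pos: [514.7, -143.3, 122.4]
eef_rot: [-179.4, 3.7, 75.2]
wrist_force: [0.1, 1.1, -0.7]
opening: 1.001
gripper_force: 0.0
[[ 0.256  0.966 -0.027]
 [ 0.965 -0.257 -0.06 ]
 [-0.065 -0.01  -0.998]]
long_leg_center 0.6 [ 5. 94.] [354.4 -37.   24. ]
long_leg_center 0.55 [267. 259.] [ 500.4 -218.4   24. ]
0.81 [267.0, 249.9] 223 294 144 345
144 265 276 [ 528. -127.   20.]
164 262 291 [ 528. -144.   20.]
184 260 290 [ 523. -160.   20.]
204 258 288 [ 517. -176.   20.]
224 257 286 [ 511. -193.   20.]
244 255 283 [ 504. -211.   20.]
264 253 281 [ 497. -230.   20.]
284 251 279 [ 489. -249.   20.]
304 250 277 [ 482. -270.   20.]
324 225 275 [ 463. -290.   20.]
344 249 269 [ 465. -316.   20.]
0.74 [72.2, 377.5] 58 89 374 383
374 63 68 [ 261. -302.   20.]
```

View pics/w2.png

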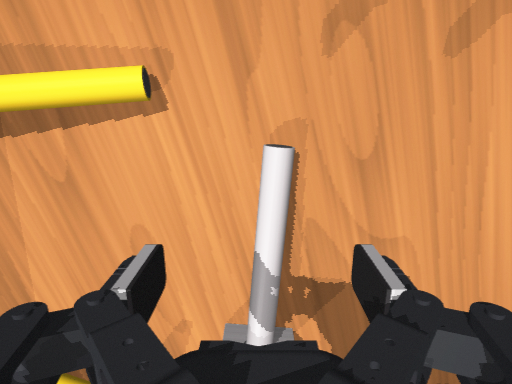

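The wrist view shows the tube between the fingers, with its tip at (280,147), heading about 71° and slightly left of centre. I'll correct the lateral offset and yaw, then descend.

```bash
python3 -m inch '[[[0,-5,4.3],[0,12,0],100],[[0,0,0],[0,0,25],100],[[0,0,0],[0,0,25],100],[[0,0,0],[0,0,25],100],[[0,0,0],[0,0,20],100],[[0,0,0],[0,0,0],100]]'
```

```text
clock: 5.1
eef_pos: [514.9, -172.9, 25.4]
eef_rot: [-179.5, 8.9, 69.7]
wrist_force: [-0.6, -0.4, 0.3]
opening: 1.001
gripper_force: 0.0
```

```bash
python3 -m inch '[[[0,0,0],[10,2,10],100],[[0,0,0],[0,0,10],100],[[0,0,0],[0,0,0],20],[[0,0,0],[0,0,0],20],[[0,0,0],[0,0,0],20],[[0,0,0],[0,0,0],20],[[0,0,0],[0,0,0],20],[[0,0,0],[0,0,0],20]]'
python3 - <<'E'
from h import *
im=r.capture("wrist");save("w3",im)
E
```

```text
clock: 5.9
eef_pos: [521.9, -164.2, 6.2]
eef_rot: [-179.7, 8.8, 69.9]
wrist_force: [-0.4, 0.5, 6.1]
opening: 0.265
gripper_force: 58.6
```

View pics/w3.png

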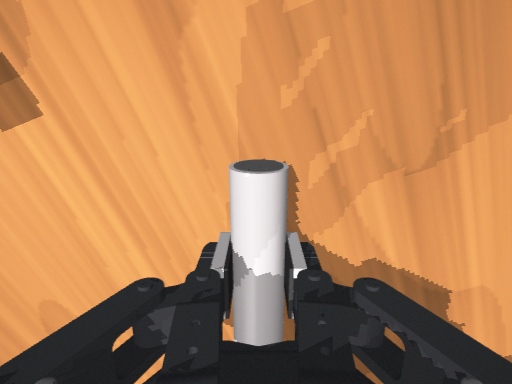

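The jaws hold the tube centrally, with the tip protruding at (258,165). Now I'll pivot about the plate edge in constant tool-frame arc steps.

```bash
cat >> h.py <<'E'
def chk():
    s=r.sense();R=Rotation.from_euler("xyz",s["eef_rot"],degrees=True).as_matrix()
    print(s["clock"],"E in tool",np.round(R.T@(np.array([468.7,-317.8,0])-s["eef_pos"]),1),"tool z",np.round(R[:,2],3),"F",np.round(s["wrist_force"],1),"j",np.round(s["joint_pos"]))
E
python3 -c "from h import *;chk()"
python3 -m inch '[[[0,3,0],[-2,0,-8],20],[[0,4,0],[-2,0,-11],20],[[0,4,0],[-2,0,-11],20],[[0,4,0],[-2,0,-11],20],[[0,4,0],[-2,0,-11],20],[[0,0,0],[0,0,0],20]]'
python3 -c "from h import *;chk()"
```

```text
5.95 E in tool [-159.6    2.9   31.1] tool z [-0.057 -0.142 -0.988] F [-0.1  0.6  6.6] j [  6.  40.   2. 114.  15.  29. -26.]
clock: 6.55
eef_pos: [517.7, -177.0, 58.2]
eef_rot: [-179.7, -10.2, 69.4]
wrist_force: [-0.2, -3.0, -2.3]
opening: 0.266
gripper_force: 59.0
6.55 E in tool [-156.9    3.8   30.9] tool z [ 0.057  0.167 -0.984] F [-0.2 -3.  -2.3] j [ 34.  36. -20. 112.   2.  33.  -5.]
```

```bash
python3 -m inch '[[[0,4,0],[-2,0,-11],20],[[0,4,0],[-1,0,-11],20],[[0,4,0],[-2,0,-11],20],[[0,4,0],[-1,0,-11],20],[[0,4,0],[-2,0,-11],20],[[0,4,0],[-1,0,-11],20],[[0,4,0],[-2,0,-11],20],[[0,0,0],[0,0,0],20]]'
python3 -c "from h import *;chk();save('s2',r.capture('scene'))"
```

```text
clock: 7.35
eef_pos: [504.4, -211.8, 121.6]
eef_rot: [-179.3, -38.1, 69.2]
wrist_force: [-0.5, -2.5, -6.8]
opening: 0.268
gripper_force: 59.0
7.35 E in tool [-163.     4.6   26.6] tool z [ 0.207  0.581 -0.787] F [-0.5 -2.5 -6.8] j [ 65.  44. -41. 104. -14.  49.  20.]
```

View pics/s2.png

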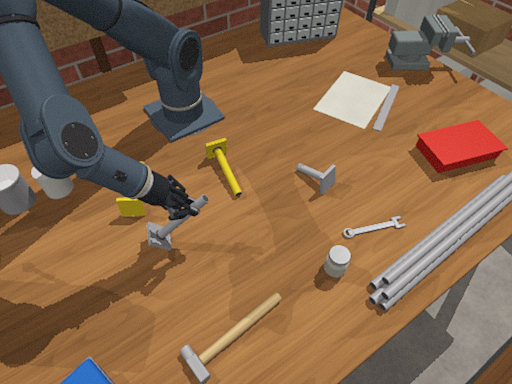

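The scene view shows the leg at about 30°, held near its top, with the foot near (160,237). Fz of about -7 N suggests the gripper is carrying most of the weight, so I'll lower slightly to keep the edge on the bench.

```bash
python3 -m inch '[[[0,0,0],[-1,0,1],20],[[0,0,0],[0,0,0],20]]'; python3 -m inch '[[[0,0,0],[-1,0,1],20],[[0,0,0],[0,0,0],20]]'; python3 -c "from h import *;chk();print(r.sense()['ft_torque'])"
```

```text
clock: 7.6
eef_pos: [505.9, -207.4, 122.6]
eef_rot: [-179.5, -38.1, 69.8]
wrist_force: [0.1, 0.5, -6.7]
opening: 0.269
gripper_force: 59.0
clock: 7.8
eef_pos: [505.9, -208.5, 121.6]
eef_rot: [-179.6, -38.2, 69.7]
wrist_force: [-0.1, 0.9, -4.7]
opening: 0.267
gripper_force: 59.0
7.8 E in tool [-165.9    3.1   24.3] tool z [ 0.207  0.582 -0.786] F [-0.1  0.9 -4.7] j [ 65.  44. -41. 104. -14.  49.  20.]
[-0.47232407  0.18361839 -0.01440593]
```

```bash
python3 -m inch '[[[0,0,0],[-1,0,1],20],[[0,4,0],[-2.6,0,-11],20],[[0,4,0],[-2.6,0,-11],20],[[0,4,0],[-2.6,0,-11],20],[[0,4,0],[-2.6,0,-11],20],[[0,4,0],[-2.6,0,-11],20],[[0,0,0],[0,0,0],20],[[0,0,0],[0,0,0],20]]';python3 -c "from h import *;chk()"
```

```text
clock: 8.6
eef_pos: [489.1, -255.7, 147.8]
eef_rot: [-179.3, -58.1, 69.3]
wrist_force: [1.1, 0.2, -5.8]
opening: 0.274
gripper_force: 59.2
8.6 E in tool [-160.     3.2   22.7] tool z [ 0.29   0.798 -0.529] F [ 1.1  0.2 -5.8] j [ 76.  56. -47.  95. -19.  64.  30.]
```

```bash
python3 -c "
from h import *
im=r.capture('scene');save('s3',cv2.resize(im[170:270,100:240],None,fx=5,fy=5,interpolation=cv2.INTER_CUBIC))"
```

```text
(no output)
```

View pics/s3.png

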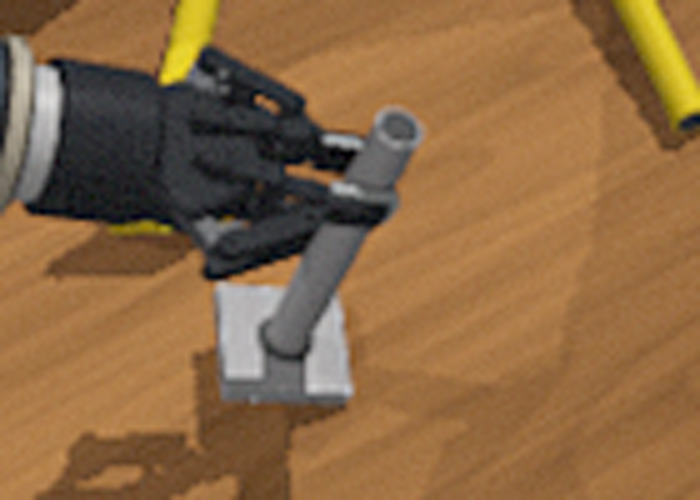

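The crop shows the leg at about 60° elevation, with the plate's edge at or near the bench and the grip firm. I'll lower slightly and continue.

```bash
python3 -m inch '[[[0,0,0],[-1.3,0,1],20],[[0,0,0],[0,0,0],20]]'; python3 -m inch '[[[0,4,0],[-2.6,0,-11],20],[[0,4,0],[-2.6,0,-11],20],[[0,4,0],[-2.6,0,-11],20],[[0,4,0],[-2.6,0,-11],20],[[0,4,0],[-2.6,0,-11],20],[[0,0,0],[0,0,0],20],[[0,0,0],[0,0,0],20]]';python3 -c "from h import *;chk()"
```

```text
clock: 8.85
eef_pos: [489.4, -254.3, 147.2]
eef_rot: [-179.4, -58.1, 69.5]
wrist_force: [0.2, -0.4, -5.1]
opening: 0.271
gripper_force: 59.2
clock: 9.55
eef_pos: [470.4, -307.0, 156.8]
eef_rot: [-178.3, -78.1, 68.2]
wrist_force: [0.1, 0.1, -4.8]
opening: 0.265
gripper_force: 59.4
9.55 E in tool [-155.7    3.1   21.8] tool z [ 0.336  0.919 -0.206] F [ 0.1  0.1 -4.8] j [ 82.  69. -49.  85. -23.  79.  34.]
```

```bash
python3 -m inch '[[[0,4,0],[-2.6,0,-11],20],[[0,4,0],[-2.6,0,-11],20],[[0,0,0],[0,0,0],20],[[0,0,0],[0,0,0],20]]';python3 -m inch '[[[0,0,0],[-1,0,0],20],[[0,0,0],[0,0,0],20]]'; python3 -c "
from h import *
chk()
im=r.capture('scene');save('s4',cv2.resize(im[160:280,90:250],None,fx=5,fy=5,interpolation=cv2.INTER_CUBIC))"
```

```text
clock: 9.95
eef_pos: [462.7, -327.9, 156.0]
eef_rot: [-175.3, -86.1, 65.2]
wrist_force: [-0.3, -0.4, -2.2]
opening: 0.266
gripper_force: 59.6
clock: 10.15
eef_pos: [462.7, -327.8, 155.9]
eef_rot: [-175.9, -86.1, 65.9]
wrist_force: [-1.0, -1.9, 1.3]
opening: 0.266
gripper_force: 59.7
10.15 E in tool [-154.8    3.    22. ] tool z [ 0.342  0.937 -0.068] F [-1.  -1.9  1.3] j [ 83.  74. -50.  81. -25.  85.  34.]
```

View pics/s4.png

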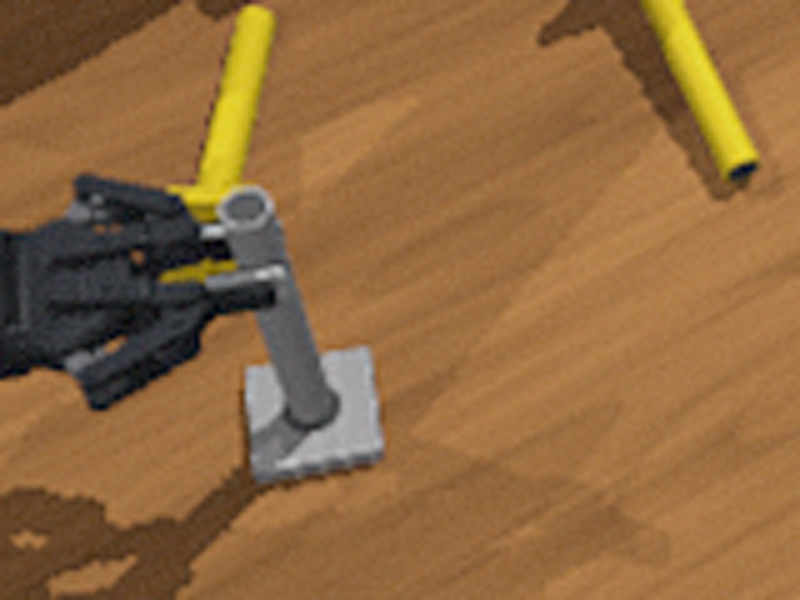

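The leg is nearly upright, and its weight has come onto the bench (Fz is now positive). I'll release and back off along the fingers.

```bash
python3 -m inch '[[[0,0,0],[0,0,0],40],[[0,0,0],[0,0,0],60],[[0,0,0],[0,0,0],80],[[0,0,0],[0,0,0],80],[[0,0,0],[0,0,0],80],[[0,0,0],[0,0,-15],80],[[0,0,0],[0,0,-25],80],[[0,0,0],[0,0,-30],80],[[0,0,0],[0,0,-30],80],[[0,0,0],[0,0,0],80]]'; python3 -c "
from h import *
chk()
im=r.capture('scene');save('s5',im)
P=proj('scene',[458,-340,0]);Q=proj('scene',[458,-340,200]);print(P,Q)"
```

```text
clock: 11.2
eef_pos: [427.0, -425.7, 160.8]
eef_rot: [-175.2, -86.0, 64.7]
wrist_force: [-1.0, 0.1, 0.1]
opening: 0.796
gripper_force: 0.0
11.2 E in tool [-152.4    2.4  126.5] tool z [ 0.348  0.935 -0.069] F [-1.   0.1  0.1] j [ 85.  77. -48.  66. -23.  99.  31.]
[154.27015986 242.57980005] [137.17182065 200.69185581]
```

View pics/s5.png

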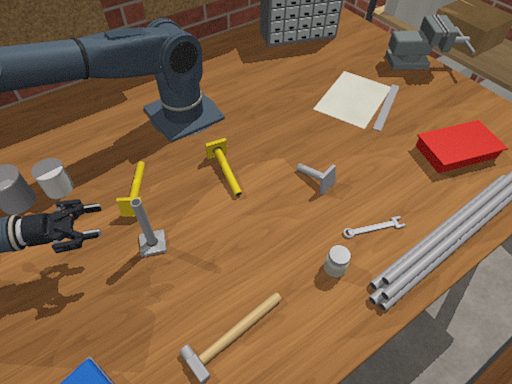

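The leg stands upright: its base is at (153,243) and its top at (138,201), which matches the projected vertical. The gripper is clear, and the jar, short leg and yellow legs haven't moved. Handing in.

```bash
python3 -c "
from h import *
print(r.job_done())"
```

```text
the job is handed in; nothing more can be done
None
```

The longer grey leg stands upright on its foot plate and the job is handed in at about 11 s, with the short leg, jar and yellow legs untouched; the foot slid roughly 10 mm during the pivot, and the wrist force suggests its edge may have lifted about 1 mm off the bench partway.

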